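# Pinch the slide cassette out of its dock and hold it over the reader

### The job

Two slide cassettes stand locked in their docks. Take the one with the orange side catches: pinch both catches together to unlock it, lift it straight up out of its dock and carry it upright to the low white reader. Finish while still holding it by the pinched catches, level and still above the reader's dark strip, centred on it, its long side along the strip and its underside about 5 cm above; leave the blue cassette and everything else alone.

Things in the scene. Friction and masses are not known exactly. Their poses are not given: they have to be found in the camera images.
- cassette: White slide cassette with ORANGE catches on its two long sides (+y, -y): box 84 (x) x 28 (y) x 66 (z) mm, 100 to 200 g; origin at the centre of its underside, z up, x along its long side. The catches' lugs (6 to 14 mm above the underside) sit under the dock's lips, so it cannot be lifted until both catches are pinched in. Play in the dock about 1.5 mm each way
- cassette_left_pad (a point): Middle of the outer face of the upright orange finger paddle on the cassette's +y side, 49 mm above the cassette's underside; moves with the catch. The paddle is 32 mm wide (along x) and spans 30 to 68 mm above the underside. Outer faces of the two paddles: 54 mm apart at rest, 40 mm fully pinched
- cassette_right_pad (a point): The same on the cassette's -y side
- cassette_left (a joint): Travel of the orange catch on the +y side (m): 0 out (locked), 0.007 fully pinched in against its stop; its lug clears the lip from about 0.004. Spring: 1.8 N at 0, 8.1 N at 0.007; it springs out when let go
- cassette_right (a joint): The same for the catch on the -y side
- dock_orange: Fixed grey dock in which the orange-catch cassette stands, base plate 104 (x) x 92 (y) x 8 mm, origin at the centre of its underside on the table, same axes as the cassette; the cassette's underside rests on the plate, 8 mm above the origin. Side walls with steel lips over the lugs and end guides rise to 30 mm
- dock_blue: An identical fixed dock, which holds the blue-catch cassette
- spare: The cassette with BLUE catches, otherwise identical (origin at the centre of its underside); stays locked in its dock
- reader: Fixed low white slide reader, 100 (x) x 74 (y) x 14 mm, origin at the centre of its underside; it stands on a fixed brown board (265 x 115 mm, top 18.5 mm above the table). A dark strip 84 x 24 mm in an aluminium frame lies in its top along its x axis
- reader_window (a point): Centre of the dark strip, on the reader's top, 32.5 mm above the table; z up, x along the strip
- bottle: White reagent bottle with blue cap, 48 mm diameter, 98 mm high, standing; origin at the centre of its underside; bystander
- carrier: Beige five-place tube carrier, 19 x 108 x 58 mm, standing; origin at the centre of its underside; bystander
- lab_timer: Small white lab timer lying on its back, 66 x 66 x 20 mm; origin at the centre of its underside; bystander

How it is judged (in metres and radians):
On the way, in this order (a step that is already met when the one before it is completed fails the run):
1. both orange catches are pinched in while the cassette still stands in its dock (value of joint each of cassette_left, cassette_right above 0.004 m and z of cassette in the frame of dock_orange below 0.014 m and horizontal distance between cassette and dock_orange below 0.006 m), for 0.05 s.
2. the cassette, catches still pinched by the fingers, has been lifted clear above its dock (value of joint each of cassette_left, cassette_right above 0.004 m and z of cassette in the frame of dock_orange above 0.042 m and horizontal distance between cassette and dock_orange below 0.04 m and contact force between the fingers and cassette above 1 N), for 0.05 s.
At the end, for the whole second after the job is handed in: Fingers hold the orange-catch cassette, both catches pinched over 5 mm, still, touching no reader or dock; within 25 mm of the strip centre, underside 25 to 80 mm above it, tilt under 10 deg, long side within 12 deg of the strip; blue cassette seated; bottle, carrier, timer within 30 mm (value of joint each of cassette_left, cassette_right above 0.005 m and contact force between the fingers and cassette above 2 N and horizontal distance between cassette and reader_window below 0.025 m and z of cassette in the frame of reader_window between 0.025 and 0.08 m and angle between cassette's own z axis and vertical below 0.17 rad and angle between the x axis of cassette and the x axis of reader_window, either way round below 0.21 rad and linear speed of cassette below 0.03 m/s and angular speed of cassette below 0.3 rad/s and contact force between cassette and reader below 0.1 N and contact force between cassette and dock_orange below 0.1 N and contact force between cassette and dock_blue below 0.1 N and z of spare in the frame of dock_blue below 0.014 m and horizontal distance between spare and dock_blue below 0.008 m and distance of each of bottle, carrier, lab_timer from where it was at the start of the episode below 0.03 m and angle between each of bottle, carrier, lab_timer's own z axis and vertical below 0.2 rad); the arm keeps its last pose, push and grip.
It fails at once if the orange-catch cassette is tipped by more than about 35 degrees (angle between cassette's own z axis and vertical above 0.6 rad).
It fails at once if the blue cassette is moved in or out of its dock (distance of spare from where it was at the start of the episode above 0.008 m).
It fails at once if bottle, carrier or timer is pushed away or knocked over (distance of any of bottle, carrier, lab_timer from where it was at the start of the episode above 0.03 m or angle between any of bottle, carrier, lab_timer's own z axis and vertical above 0.4 rad).
It also fails if it takes over 37 s, if anything falls off the work surface, if the arm or the gripper's body presses on something with over 40 N, if the wrist force passes 120 N, or if a joint passes its speed limit or range.

### The arm

A 6-joint arm with a two-finger parallel gripper is mounted at the origin on a cart in front of the work surface, level with it; the furniture and walls round the work are solid. World frame = base frame: x ahead of the robot, y to its left, z up, the work surface at z = 0. Lengths are in m, angles in degrees, forces in N, time in s.
With the tool pointing down it reaches from about 0.35 to 0.875 m from the base axis. Payload 4.2 kg.
Tool frame: the origin (TCP) lies midway between the tips of the shut fingers; the grasp point (between the pads) lies 19 mm behind it; z points along the fingers, y is the line along which they close (so a half turn about z gives the same grasp; the last joint's range is limited). The gripper opens to 87 mm and grips with 3 to 60 N. Pads are 19 mm wide; open, the fingers measure 117 mm over their backs; the gripper's body (75 mm by 190 mm) begins 51 mm behind the grasp point.
Start: joints at [-50.329, 22.042, 0.453, 0, -68.411, -14.817], TCP at [0.263, -0.567, 0.195] pointing down, gripper open.
Joint ranges: [-179.83, 179.83], [-69.29, 118.12], [-61.27, 80.66], [-181.25, 117.63], [-171.15, -9.14], [-177.46, 177.46]. Speed limits (degrees/s): [159.86, 159.86, 180, 180, 180, 180].

### API

Orientations are given as a 3x3 rotation matrix whose columns are the frame's x, y, z axes.
In Python, from station import r, vision, status gives the robot as it stands (r), with the cameras (vision) and the readings (status).
- The arm moves only by the tool inch_along, called after ">>>" by a JSON object that holds its "api" and its "payload". Schema: {"type":"object","properties":{"increments":{"type":"array","items":{"type":"array","items":{"type":"number"},"minItems":7,"maxItems":7},"minItems":1,"maxItems":8},"only":{"type":"string"},"quiet":{"type":"boolean"},"lines":{"type":"string"}},"required":["increments"],"additionalProperties":false}. increments is a list of rows, 1 to 8 of them, each of 7 numbers: the opening from 0.0 (shut) to 1.0 (fully open), then dx, dy, dz in normalised numbers (1 is 0.4 m), then a rotation vector rx, ry, rz in shares of 2 pi rad (1.0 is 2 pi rad); each row is the pose to reach, as a shift and turn from the pose commanded when the call began, along the tool's axes at that moment; what a row does not reach only later rows make up. A row lasts 1/10 s, in which the tool goes at most 0.05 m and 8.59 degrees, less where a joint would pass 70% of its speed; a pose out of reach is approached as far as the arm can. The fingers move at their own pace and stop on an object; the grip force is fixed at half the most. Time passes only in rows, so rows that do not move let the fingers close. The tool returns the time, the measured TCP pose, the force, the opening and the grip force at its end. only (a regular expression) keeps the lines of the reply that match it, lines (a string "A,B") keeps lines A to B, and quiet returns only ok. No shift or turn number may pass 1 either way. Input that does not fit is refused with a message, and nothing moves.
- status.sense(): the state, without advancing time (a new reading comes with each control period).
- vision.capture(name): name is "scene" or "top"; returns a dict with "pixels" (480x640x3 uint8, red, green, blue), "z_map" (480x640 float32, m along the optical axis (not along the pixel's ray), 0 where there is no reading), "K" (3x3 intrinsics, pixels), "world_from_camera" (4x4, takes a point from camera to world coordinates). Camera axes: x right, y up, looking along -z (the intrinsics and any distortion apply to the point x, -y, -z); pixel columns grow to the right and rows downward; lengths in m; the calibration is good to about 2 mm. A picture is of the moment at which its call begins.
- r.finish_job(): hands the job in; it is judged then, once.
The state is a dict: "time_s": time; "joints": joint angles; "joint_velocities": joint speeds; "effort": joint torques, N m; "tcp_pos": TCP position; "ee_rot": TCP orientation; "wrist_force": force on the tool from outside, world axes, zero at the start; "moment": the same for the moment, N m; "gripper_width": opening from 0.0 (shut) to 1.0 (fully open); "gripper_force": force on a finger pad.
Only numpy, scipy, OpenCV 4.12 (cv2) and the standard library are available. Lean on these libraries where they do the work, as an engineer would, in place of code of your own. Each camera call takes 0.05 s, during which the arm holds its last target. There are 200 camera calls.

## Working session

There is one attempt and no reset: what is moved stays moved. The work goes in short steps, Python scripts to look and compute and a tool call to move; the robot and the scene stay as the last step left them, time stands still between calls to the robot, and variables do not carry over. Pictures are saved under pics/ and viewed, at most 10 in all, crops included, and the job is handed in when it is done.

```bash
ls; mkdir -p pics
```

Run:
```python
from station import r, vision, status
import cv2,numpy as np
for n in("scene","top"):
    c=vision.capture(n); np.savez(f"{n}0.npz",**c); cv2.imwrite(f"pics/{n}0.png",c["pixels"][...,::-1])
    print(n,c["K"],c["world_from_camera"].round(3),[k for k in c])
s=status.sense();print(s)
```

```text
pics
station.py
scene [[547.02706434   0.         325.87520716]
 [  0.         547.02706434 241.44827523]
 [  0.           0.           1.        ]] [[-0.738  0.332 -0.588  0.048]
 [-0.675 -0.349  0.65   0.636]
 [ 0.011  0.876  0.482  0.471]
 [ 0.     0.     0.     1.   ]] ['pixels', 'z_map', 'K', 'world_from_camera']
top [[513.33213985   0.         320.54845673]
 [  0.         513.33213985 246.22422553]
 [  0.           0.           1.        ]] [[-0.014  0.998 -0.058  0.506]
 [-1.    -0.014 -0.004  0.083]
 [-0.005  0.058  0.998  0.916]
 [ 0.     0.     0.     1.   ]] ['pixels', 'z_map', 'K', 'world_from_camera']
{'time_s': 0.1, 'joints': array([-5.03261349e+01,  2.20855109e+01,  3.87876808e-01, -2.58552812e-02,
       -6.84116862e+01, -1.48162300e+01]), 'joint_velocities': array([-0.05590426, -0.176536  ,  0.19594836, -0.00256741, -0.01071231,
       -0.03618048]), 'effort': array([ 8.32378305e-05, -3.91689956e+01,  1.87934446e+01,  4.23194110e+00,
        1.34137194e-02, -6.91454693e-05]), 'tcp_pos': array([ 0.26248949, -0.56655056,  0.19357839]), 'ee_rot': array([[-9.07424997e-01, -4.20213129e-01, -8.95109848e-04],
       [-4.20214074e-01,  9.07423339e-01,  1.73642432e-03],
       [ 8.25752716e-05,  1.95181259e-03, -9.99998092e-01]]), 'wrist_force': array([-0.49169186, -0.00178718, -0.39543001]), 'moment': array([-0.02913496,  0.01259592,  0.02912616]), 'gripper_force': 0.0, 'gripper_width': 1.0011825789460487}
```

View pics/scene0.png

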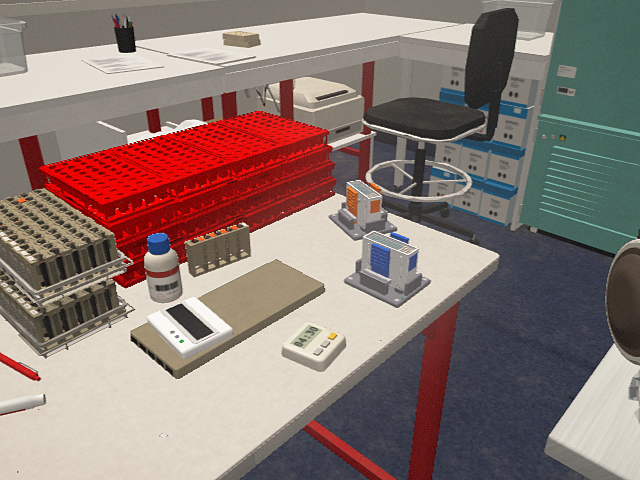

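View pics/top0.png

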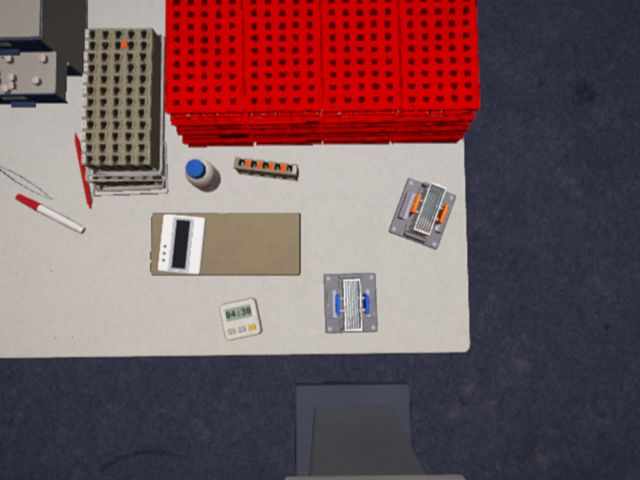

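The top view shows the orange cassette at about (428,210), its catches at (416,204) and (443,214). The blue cassette is at (352,303) and the dark strip at (181,244), with the timer and board between them. The red racks lie at larger x.

Create h.py:
```python
import numpy as np,cv2
def ray(c,uv,z):
    uv=np.atleast_2d(uv).astype(float);K=c["K"];T=c["world_from_camera"]
    d=np.c_[(uv[:,0]-K[0,2])/K[0,0],-(uv[:,1]-K[1,2])/K[1,1],-np.ones(len(uv))]@T[:3,:3].T
    return T[:3,3]+d*((z-T[2,3])/d[:,2])[:,None]
def cloud(c):
    v,u=np.mgrid[:480,:640];K=c["K"];T=c["world_from_camera"];Z=c["z_map"]
    P=np.stack([(u-K[0,2])/K[0,0]*Z,-(v-K[1,2])/K[1,1]*Z,-Z],-1)
    return P@T[:3,:3].T+T[:3,3]
def rect(xy):
    (c,(a,b),_)=q=cv2.minAreaRect(xy[:,:2].astype(np.float32)*1000);p=cv2.boxPoints(q)
    e=[p[1]-p[0],p[2]-p[1]];e=max(e,key=np.linalg.norm)
    return np.round(c,1),np.round((a,b),1),round(np.degrees(np.arctan2(e[1],e[0]))%180,1)
```

Run:
```python
from h import *
for n,box in(("top",(370,160,470,260)),("scene",(320,170,410,245))):
    c=np.load(n+"0.npz");P=cloud(c);hsv=cv2.cvtColor(c["pixels"],cv2.COLOR_RGB2HSV)
    roi=np.zeros((480,640),bool);roi[box[1]:box[3],box[0]:box[2]]=1
    o=roi&(hsv[...,0]>4)&(hsv[...,0]<22)&(hsv[...,1]>150)&(hsv[...,2]>100)
    k,l,st,ce=cv2.connectedComponentsWithStats(o.astype(np.uint8))
    for i in range(1,k):
        if st[i,4]>8: Q=P[l==i]; print(n,"orange",st[i],ce[i].round(1),"cloud med",np.median(Q,0).round(4),"z pct",np.percentile(Q[:,2],[5,50,95]).round(4))
    t=roi&(P[...,2]>.068)&(P[...,2]<.085)&~o
    print(n,"top",t.sum(),rect(P[t]),np.median(P[t],0).round(4),P[t].mean(0).round(4))
    b=roi&(P[...,2]>.004)&(P[...,2]<.013); print(n,"plate",b.sum(),rect(P[b]))
    g=hsv[...,2]<80
    box=(165,215,200,275) if n=="top" else (160,295,220,345)
    roi=np.zeros((480,640),bool);roi[box[1]:box[3],box[0]:box[2]]=1
    k,l,st,ce=cv2.connectedComponentsWithStats((roi&g).astype(np.uint8))
    i=1+st[1:,4].argmax();v,u=np.nonzero(l==i);W=ray(c,np.c_[u,v],.0325);print(n,"strip",st[i],rect(W),W.mean(0).round(4))
    for nm,bx in(("blue",(320,265,385,340)),("carrier",(230,150,302,185)),("bottle",(180,150,222,195))):
        if n=="top":
            R=P[bx[1]:bx[3],bx[0]:bx[2]].reshape(-1,3);R=R[R[:,2]>.025];print(nm,rect(R),R[:,2].max().round(3))
    if n=="top": # racks
        R=P[0:150,160:485].reshape(-1,3);R=R[R[:,2]>.03];print("racks",R.min(0),R.max(0))
```

```text
top orange [410 194  11  19  95] [415.1 203.7] cloud med [ 0.6233 -0.0698  0.0754] z pct [0.0591 0.0754 0.0784]
top orange [439 205  10  18  76] [443.2 213.3] cloud med [ 0.6069 -0.115   0.0759] z pct [0.0704 0.0759 0.0789]
top top 507 (array([615.1, -94.1]), array([54.3, 84.6]), np.float32(159.6)) [ 0.6144 -0.0936  0.0724] [ 0.6144 -0.0937  0.0725]
top plate 1126 (array([621.7, -88.3]), array([166. , 175.6]), np.float32(178.9))
top strip [172 221  17  47 580] (array([565.6, 329.2]), array([21.4, 81. ]), np.float32(174.1)) [0.5653 0.3292 0.0325]
blue (array([459. ,  38.5]), array([100.7,  83.4]), np.float32(3.8)) 0.916
carrier (array([630.8, 128.7]), array([250.5,  85.5]), np.float32(38.8)) 0.916
bottle (array([610.8, 188.2]), array([291.9,  47.6]), np.float32(54.4)) 0.916
racks [ 0.50645111 -0.16310721  0.0300051 ] [0.94693438 0.35156851 0.91571361]
scene orange [370 183  11  10  53] [374.8 187.2] cloud med [ 0.6036 -0.112   0.0761] z pct [0.0713 0.0761 0.0781]
scene orange [347 187  11  30 225] [351.9 200.6] cloud med [ 0.6198 -0.0663  0.0581] z pct [0.034  0.0581 0.0772]
scene orange [371 200   9  13 104] [374.9 205.9] cloud med [ 0.5775 -0.0787  0.0572] z pct [0.0469 0.0572 0.0677]
scene top 879 (array([584. , -54.5]), array([ 83.7, 339. ]), np.float32(145.2)) [0.4988 0.0152 0.0726] [ 0.539  -0.0253  0.0728]
scene plate 567 (array([ 661. , -118.6]), array([110. , 209.8]), np.float32(158.6))
scene strip [166 304  47  36 673] (array([568. , 327.7]), array([22.7, 83.4]), np.float32(174.0)) [0.5663 0.328  0.0325]
```

Run:
```python
from h import *
c=np.load("top0.npz");P=cloud(c);V=c["z_map"]>0
for nm,bx,z0,z1 in(("bottle",(175,145,225,195),.03,.15),("cap",(175,145,225,195),.085,.15),("carrier",(228,150,305,188),.04,.1),("racks",(165,60,485,150),.05,.5),("blue",(320,265,385,340),.05,.12),("reader",(155,210,210,280),.025,.06)):
    m=V&(P[...,2]>z0)&(P[...,2]<z1);R=P[bx[1]:bx[3],bx[0]:bx[2]][m[bx[1]:bx[3],bx[0]:bx[2]]]
    print(nm,rect(R),"min",R.min(0).round(3),"max",R.max(0).round(3))
# goal shifts in the tool frame
from station import r, vision, status
s=status.sense();R=s["ee_rot"];print(s["tcp_pos"], R.T@(np.array([.6145,-.0935,.2])-s["tcp_pos"]))
```

```text
bottle (array([681.8, 287.7]), array([44.8, 48. ]), np.float32(136.9)) min [0.659 0.265 0.03 ] max [0.705 0.313 0.102]
cap (array([683.7, 288.4]), array([28.1, 29.7]), np.float32(176.4)) min [0.669 0.274 0.085] max [0.699 0.303 0.102]
carrier (array([693.9, 179.4]), array([107.5,  20.3]), np.float32(82.6)) min [0.677 0.125 0.04 ] max [0.71  0.234 0.063]
racks (array([795.9,  90.1]), array([127.8, 507.4]), np.float32(93.1)) min [ 0.718 -0.163  0.052] max [0.847 0.34  0.141]
blue (array([459.5,  36.9]), array([55.6, 83.2]), np.float32(180.0)) min [0.418 0.009 0.05 ] max [0.501 0.065 0.08 ]
reader (array([565. , 328.6]), array([ 74.9, 100.1]), np.float32(174.5)) min [0.513 0.287 0.025] max [0.616 0.369 0.039]
[ 0.26248949 -0.56655056  0.19357839] [-0.51820511  0.28135022 -0.00591527]
```

Units first: shifts go in shares of 0.4 m and turns go in shares of 2 pi rad. So -0.32 m is -0.8, -0.28 m is -0.7, 45 degrees is 0.125.

>>> {"api": "inch_along", "payload": {"increments": [[1, -0.1, 0.055, 0, 0, 0, 0.0083], [1, -0.2, 0.11, 0, 0, 0, 0.025], [1, -0.3, 0.165, 0, 0, 0, 0.0444], [1, -0.4, 0.22, 0, 0, 0, 0.0639], [1, -0.5, 0.275, 0, 0, 0, 0.0833], [1, -0.6, 0.33, 0, 0, 0, 0.1028], [1, -0.7, 0.385, 0, 0, 0, 0.1167], [1, -0.8, 0.44, 0, 0, 0, 0.125]]}}

```text
time_s: 0.9
tcp_pos: [0.4796, -0.2711, 0.1943]
ee_rot: [[-0.938, 0.347, -0.001], [0.347, 0.938, 0.0], [0.001, 0.0, -1.0]]
wrist_force: [0.4, -0.3, 0.2]
gripper_width: 1.0
gripper_force: 0.0
```

Create g.py:
```python
import sys,numpy as np
from station import r, vision, status
from scipy.spatial.transform import Rotation as Ro
x,y,z,yaw=map(float,sys.argv[1:]);s=status.sense();R=s["ee_rot"];a=np.radians(yaw)
Y=np.array([np.cos(a),np.sin(a),0]);Z=np.array([0,0,-1.]);G=np.c_[np.cross(Y,Z),Y,Z]
print(s["time_s"],s["tcp_pos"].round(4),"shift",(R.T@(np.array([x,y,z])-s["tcp_pos"])).round(4),"turn",np.degrees(Ro.from_matrix(R.T@G).as_rotvec()).round(2),"w",s["gripper_width"],s["gripper_force"],s["wrist_force"].round(1),s["joints"].round(0))
```

```bash
python3 g.py .6145 -.0935 .15 69.9
```

```text
0.9 [ 0.4796 -0.2711  0.1943] shift [-0.0649  0.2133  0.0443] turn [ 0.01 -0.03 -0.21] w 0.9997699889057434 0.0 [ 0.4 -0.3  0.2] [-13.  15. -10.  -0. -65. -98.]
```

Converted, 0.213 m is 0.5325, 0.205 m is 0.5125.

>>> {"api": "inch_along", "payload": {"increments": [[1, -0.0375, 0.1125, 0.025, 0, 0, 0], [1, -0.075, 0.225, 0.05, 0, 0, 0], [1, -0.1125, 0.3375, 0.075, 0, 0, 0], [1, -0.15, 0.45, 0.1, 0, 0, 0], [1, -0.1625, 0.5125, 0.11, 0, 0, 0], [1, -0.1625, 0.5325, 0.11, 0, 0, 0], [1, -0.1625, 0.5325, 0.11, 0, 0, 0], [1, -0.1625, 0.5325, 0.11, 0, 0, 0]], "quiet": true}}

```text
ok
```

```bash
python3 g.py .6145 -.0935 .041 69.9
```

```text
1.7 [ 0.6129 -0.096   0.1507] shift [-0.0007  0.0029  0.1097] turn [-0.01 -0.02 -0.07] w 1.0044711769671075 0.0 [ 0.  -0.4 -0.5] [   6.   23.   -4.    0.  -63. -116.]
```

Converted, 0.055 m is 0.1375, 0.03 m is 0.075.

>>> {"api": "inch_along", "payload": {"increments": [[1, -0.0025, 0.0075, 0.075, 0, 0, 0], [1, -0.0025, 0.0075, 0.1375, 0, 0, 0], [1, -0.0025, 0.0075, 0.1375, 0, 0, 0], [1, -0.0025, 0.0075, 0.1375, 0, 0, 0]], "quiet": true}}

```text
ok
```

```bash
python3 g.py .6145 -.0935 .041 69.9
```

Run:
```python
from station import r, vision, status
import cv2
a=vision.capture("scene")["pixels"][110:250,300:440,::-1]; b=vision.capture("top")["pixels"][140:280,360:500,::-1]
cv2.imwrite("pics/p1.png",cv2.resize(cv2.hconcat([a,b]),(800,400),interpolation=cv2.INTER_CUBIC))
```

```text
2.1 [ 0.6153 -0.0941  0.0964] shift [0.001  0.0003 0.0554] turn [-0.03  0.03 -0.11] w 0.996699878148907 0.0 [ 0.2 -0.2  1.1] [   6.   26.   -8.    0.  -56. -116.]
```

View pics/p1.png

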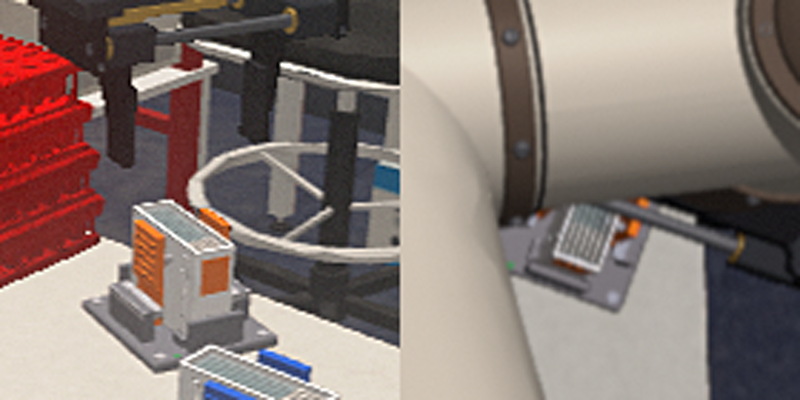

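In the scene crop, the fingertips (120,160) and (255,140) straddle the orange paddles (148,250) and (215,220) from above. They line up, so I'm descending and closing.

Converted, 0.055 m is 0.1375, 0.045 m is 0.1125.

>>> {"api": "inch_along", "payload": {"increments": [[1, 0.0025, 0, 0.0625, 0, 0, 0], [1, 0.0025, 0, 0.1125, 0, 0, 0], [1, 0.0025, 0, 0.1375, 0, 0, 0], [1, 0.0025, 0, 0.1375, 0, 0, 0], [1, 0.0025, 0, 0.1375, 0, 0, 0]]}}

```text
time_s: 2.7
tcp_pos: [0.6155, -0.0926, 0.0418]
ee_rot: [[-0.939, 0.344, 0.002], [0.344, 0.939, -0.0], [-0.002, 0.0, -1.0]]
wrist_force: [0.1, -0.3, -0.2]
gripper_width: 1.003
gripper_force: 0.0
```

```bash
python3 g.py .6145 -.0935 .041 69.9
```

```text
2.7 [ 0.6155 -0.0926  0.0418] shift [ 0.0007 -0.0012  0.0008] turn [ 0.03  0.12 -0.02] w 1.0025710642737498 0.0 [ 0.1 -0.3 -0.2] [   6.   30.  -11.    0.  -49. -116.]
```

>>> {"api": "inch_along", "payload": {"increments": [[0, 0, 0, 0, 0, 0, 0], [0, 0, 0, 0, 0, 0, 0], [0, 0, 0, 0, 0, 0, 0], [0, 0, 0, 0, 0, 0, 0], [0, 0, 0, 0, 0, 0, 0], [0, 0, 0, 0, 0, 0, 0], [0, 0, 0, 0, 0, 0, 0], [0, 0, 0, 0, 0, 0, 0]]}}

```text
time_s: 3.5
tcp_pos: [0.6148, -0.0925, 0.0416]
ee_rot: [[-0.939, 0.344, 0.001], [0.344, 0.939, -0.0], [-0.001, -0.0, -1.0]]
wrist_force: [-0.9, 0.2, 4.3]
gripper_width: 0.393
gripper_force: 30.0
```

```bash
python3 g.py .6145 -.0935 .041 69.9
```

Run:
```python
from station import r, vision, status
import cv2
a=vision.capture("scene")["pixels"][110:250,300:440,::-1]
cv2.imwrite("pics/p2.png",cv2.resize(a,(560,560),interpolation=cv2.INTER_CUBIC))
```

```text
3.5 [ 0.6148 -0.0925  0.0416] shift [-0.0001 -0.0011  0.0006] turn [-0.    0.04 -0.03] w 0.39299558095799175 29.99993473291397 [-0.9  0.2  4.3] [   6.   30.  -11.    0.  -49. -116.]
```

View pics/p2.png

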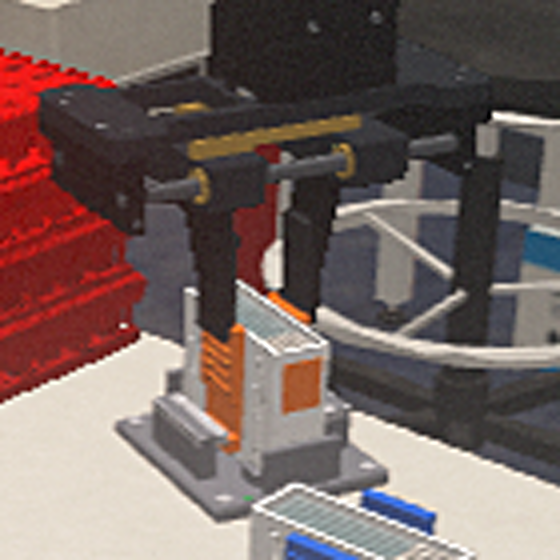

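Run:
```python
from h import *
from station import r, vision, status
c=vision.capture("scene");np.savez("s2.npz",**c);P=cloud(c)
for cr in range(300,460,12):
    for cc in (208,220,232):
        v,u=110+cr//4,300+cc//4
        print(cr,cc,P[v,u].round(3),c["pixels"][v,u],end=" | ")
    print()
d=c["z_map"]
```

```text
300 208 [ 0.622 -0.067  0.088] [53 45 41] | 300 220 [ 0.614 -0.065  0.091] [50 42 39] | 300 232 [ 0.613 -0.073  0.089] [42 33 33] | 
312 208 [ 0.623 -0.069  0.081] [49 40 36] | 312 220 [ 0.614 -0.066  0.085] [53 43 43] | 312 232 [ 0.613 -0.073  0.083] [66 60 61] | 
324 208 [ 0.621 -0.066  0.077] [49 42 42] | 324 220 [ 0.615 -0.067  0.079] [55 50 44] | 324 232 [ 0.615 -0.076  0.076] [143  74  43] | 
336 208 [ 0.63  -0.078  0.065] [200  99  46] | 336 220 [ 0.613 -0.066  0.074] [39 37 41] | 336 232 [ 0.61  -0.07   0.073] [155  81  41] | 
348 208 [ 0.629 -0.076  0.059] [238 133  54] | 348 220 [ 0.618 -0.072  0.064] [180  92  47] | 348 232 [ 0.608 -0.068  0.068] [164  85  48] | 
360 208 [ 0.63  -0.078  0.053] [232 130  50] | 360 220 [ 0.617 -0.071  0.059] [152  83  50] | 360 232 [ 0.61  -0.071  0.061] [165  85  47] | 
372 208 [ 0.628 -0.076  0.048] [225 116  51] | 372 220 [ 0.616 -0.07   0.054] [180  95  47] | 372 232 [ 0.607 -0.068  0.057] [163  84  46] | 
384 208 [ 0.628 -0.077  0.041] [167  88  45] | 384 220 [ 0.618 -0.072  0.046] [215 109  52] | 384 232 [ 0.608 -0.069  0.051] [162  89
[... 153 characters left out ...]
8 208 [ 0.631 -0.081  0.027] [156  79  37] | 408 220 [ 0.621 -0.077  0.031] [159  88  54] | 408 232 [ 0.611 -0.074  0.036] [158  84  55] | 
420 208 [ 0.615 -0.061  0.033] [220 221 227] | 420 220 [ 0.62  -0.077  0.026] [187  95  46] | 420 232 [ 0.611 -0.074  0.029] [156  85  52] | 
432 208 [ 0.609 -0.055  0.031] [142 135 138] | 432 220 [ 0.606 -0.059  0.031] [201 202 206] | 432 232 [ 0.61  -0.073  0.025] [230 111  49] | 
444 208 [ 0.606 -0.051  0.027] [93 90 91] | 444 220 [ 0.604 -0.057  0.026] [142 104  81] | 444 232 [ 0.608 -0.07   0.02 ] [170  90  52] | 
456 208 [ 0.606 -0.051  0.022] [94 88 89] | 456 220 [ 0.617 -0.073  0.009] [154 152 158] | 456 232 [ 0.612 -0.077  0.01 ] [141 140 142] |
```

The fingertips look about 28 mm above the reported TCP: tip depth is z≈0.072, at crop (220,340), so they overlap only the top of the paddles. I'll reopen, go lower in small steps and watch the force.

Converted, 0.01 m is 0.025, 0.005 m is 0.0125.

>>> {"api": "inch_along", "payload": {"increments": [[1, 0, 0.0025, 0, 0, 0, 0], [1, 0, 0.0025, 0, 0, 0, 0], [1, 0, 0.0025, 0, 0, 0, 0], [1, 0, 0.0025, 0, 0, 0, 0], [1, 0, 0.0025, 0, 0, 0, 0], [1, 0, 0.0025, 0.0125, 0, 0, 0], [1, 0, 0.0025, 0.025, 0, 0, 0], [1, 0, 0.0025, 0.025, 0, 0, 0]]}}

```text
time_s: 4.4
tcp_pos: [0.6139, -0.0915, 0.0291]
ee_rot: [[-0.939, 0.345, -0.003], [0.345, 0.939, 0.0], [0.002, -0.001, -1.0]]
wrist_force: [-0.1, 0.5, 0.5]
gripper_width: 0.979
gripper_force: 0.0
```

Create look.py:
```python
import sys
from h import *
from station import r, vision, status
c=vision.capture("scene");a=c["pixels"][110:250,300:440,::-1];P=cloud(c)
cv2.imwrite(sys.argv[1],cv2.resize(a,(560,560),interpolation=cv2.INTER_CUBIC))
C=status.sense()["tcp_pos"];n=np.array([.344,.939]);t=np.array([.939,-.344])
D=(P[...,:2]-C[:2]);N=D@n;T=D@t;dark=c["pixels"].max(-1)<90
for lo,hi in((.015,.065),(-.065,-.015)):
    m=dark&(N>lo)&(N<hi)&(abs(T)<.015)&(P[...,2]>.033)&(P[...,2]<.2);Q=P[m][:,2]
    print("dark finger lowest z",np.sort(Q)[:12].round(4),m.sum(), "tcp",C.round(4))
```

```bash
python3 look.py pics/p3.png; python3 g.py .6145 -.0935 .041 69.9
```

```text
dark finger lowest z [0.0533 0.0575 0.0585 0.0589 0.0599 0.06   0.0602 0.0611 0.0611 0.0617
 0.0619 0.0619] 378 tcp [ 0.6142 -0.0916  0.0296]
dark finger lowest z [0.0594 0.0594 0.0595 0.0603 0.0606 0.0608 0.0608 0.0609 0.0609 0.0611
 0.0613 0.0616] 491 tcp [ 0.6142 -0.0916  0.0296]
4.45 [ 0.6142 -0.0916  0.0296] shift [-0.0009 -0.0017 -0.0114] turn [-0.04 -0.09 -0.05] w 0.9810399514004418 0.0 [-0.5 -0.2  0.4] [   6.   31.  -11.   -0.  -48. -117.]
```

View pics/p3.png

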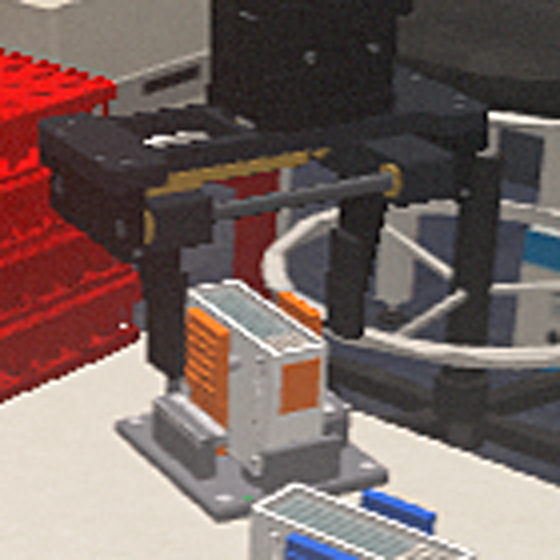

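The left tip (165,370) is at z≈0.058 with the TCP reported at 0.0296, which confirms the fingers sit about 29 mm higher than reported. I'm continuing down gently.

Converted, 0.006 m is 0.015, 0.003 m is 0.0075.

>>> {"api": "inch_along", "payload": {"increments": [[1, -0.0025, -0.0025, 0.0075, 0, 0, 0], [1, -0.0025, -0.0038, 0.015, 0, 0, 0], [1, -0.0025, -0.0038, 0.015, 0, 0, 0]]}}

```text
time_s: 4.75
tcp_pos: [0.6149, -0.0934, 0.024]
ee_rot: [[-0.939, 0.345, -0.001], [0.345, 0.939, 0.0], [0.001, -0.0, -1.0]]
wrist_force: [0.4, 0.6, 0.1]
gripper_width: 0.999
gripper_force: 0.0
```

```bash
python3 g.py .6145 -.0935 .0115 69.9
```

```text
4.75 [ 0.6149 -0.0934  0.024 ] shift [ 0.0003 -0.0002  0.0125] turn [-0.01 -0.05 -0.06] w 0.9991668783020393 0.0 [0.4 0.6 0.1] [   6.   31.  -12.   -0.  -47. -116.]
```

Converted, 0.011 m is 0.0275, 0.008 m is 0.02.

>>> {"api": "inch_along", "payload": {"increments": [[1, 0, 0, 0.01, 0, 0, 0], [1, 0, 0, 0.02, 0, 0, 0], [1, 0, 0, 0.0275, 0, 0, 0], [1, 0, 0, 0.0275, 0, 0, 0], [1, 0, 0, 0.0275, 0, 0, 0]]}}

```text
time_s: 5.25
tcp_pos: [0.6153, -0.0933, 0.0134]
ee_rot: [[-0.939, 0.344, -0.0], [0.344, 0.939, -0.0], [0.0, -0.0, -1.0]]
wrist_force: [0.3, 0.6, -0.5]
gripper_width: 0.996
gripper_force: 0.0
```

```bash
python3 g.py .6145 -.0935 .0115 69.9; python3 look.py pics/p4.png
```

```text
5.25 [ 0.6153 -0.0933  0.0134] shift [ 0.0006 -0.0005  0.0019] turn [-0.01 -0.01 -0.04] w 0.9960255506525117 0.0 [ 0.3  0.6 -0.5] [   6.   32.  -12.    0.  -46. -116.]
dark finger lowest z [0.0419 0.0435 0.0452 0.0458 0.0459 0.046  0.0461 0.0462 0.0464 0.0467
 0.0468 0.0472] 346 tcp [ 0.6154 -0.0933  0.0136]
dark finger lowest z [0.0419 0.0426 0.043  0.0433 0.0436 0.0442 0.0443 0.0445 0.0446 0.0448
 0.0458 0.0458] 466 tcp [ 0.6154 -0.0933  0.0136]
```

Tips are now at z≈0.043, so the grasp point is near 0.062, well onto the paddles. Closing.

Converted, 0.001 m is 0.0025.

>>> {"api": "inch_along", "payload": {"increments": [[0, 0, 0, 0.0025, 0, 0, 0], [0, 0, 0, 0.0025, 0, 0, 0], [0, 0, 0, 0.0025, 0, 0, 0], [0, 0, 0, 0.0025, 0, 0, 0], [0, 0, 0, 0.0025, 0, 0, 0], [0, 0, 0, 0.0025, 0, 0, 0], [0, 0, 0, 0.0025, 0, 0, 0], [0, 0, 0, 0.0025, 0, 0, 0]]}}

```text
time_s: 6.1
tcp_pos: [0.6156, -0.0932, 0.0132]
ee_rot: [[-0.939, 0.344, 0.001], [0.344, 0.939, -0.0], [-0.001, 0.0, -1.0]]
wrist_force: [-0.5, 0.7, 4.4]
gripper_width: 0.432
gripper_force: 30.0
```

```bash
python3 look.py pics/p5.png;python3 g.py .6145 -.0935 .0115 69.9
```

```text
dark finger lowest z [0.0368 0.0437 0.0442 0.0442 0.0445 0.0447 0.0453 0.0456 0.0456 0.0457
 0.0461 0.0462] 436 tcp [ 0.6156 -0.0932  0.0132]
dark finger lowest z [0.066  0.0697 0.0701 0.071  0.0718 0.0718 0.0725 0.0729 0.0733 0.0749
 0.0752 0.0767] 279 tcp [ 0.6156 -0.0932  0.0132]
6.15 [ 0.6156 -0.0932  0.0132] shift [ 0.0009 -0.0006  0.0017] turn [ 0.01  0.04 -0.03] w 0.43300835980125807 30.000845434005896 [-1.1  1.3  3.7] [   6.   32.  -12.    0.  -46. -116.]
```

View pics/p5.png

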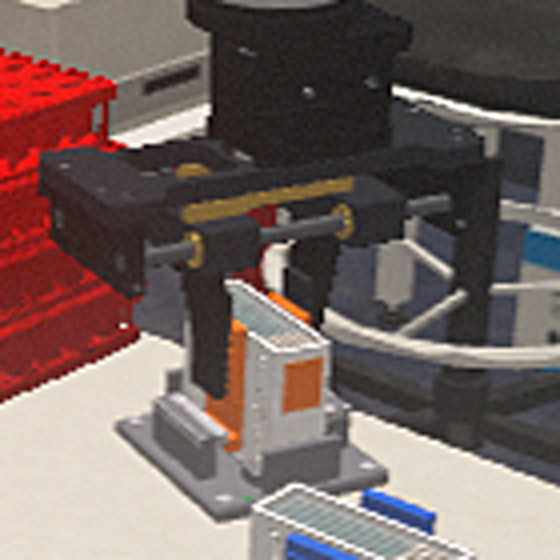

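The finger (210,390) now covers most of the left paddle, and the grip is 30 N with both catches in. Lifting straight up.

Converted, -0.014 m is -0.035, -0.01 m is -0.025.

>>> {"api": "inch_along", "payload": {"increments": [[0, 0, 0, -0.0075, 0, 0, 0], [0, 0, 0, -0.015, 0, 0, 0], [0, 0, 0, -0.025, 0, 0, 0], [0, 0, 0, -0.035, 0, 0, 0], [0, 0, 0, -0.035, 0, 0, 0]]}}

```text
time_s: 6.65
tcp_pos: [0.6158, -0.0933, 0.0272]
ee_rot: [[-0.939, 0.344, 0.001], [0.344, 0.939, 0.0], [-0.001, 0.0, -1.0]]
wrist_force: [0.2, 0.5, -2.1]
gripper_width: 0.43
gripper_force: 30.0
```

```bash
python3 look.py pics/p6.png|tail -1
```

```text
 0.0883 0.0886] 291 tcp [ 0.6155 -0.0933  0.0269]
```

View pics/p6.png

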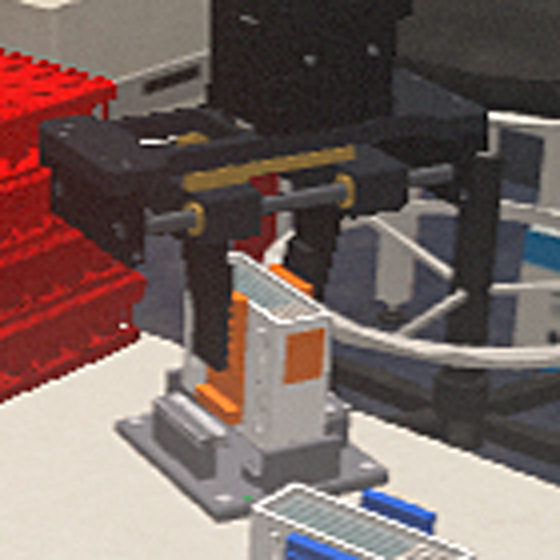

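The cassette is up 14 mm with its lug at (220,410) clear of the lip, level, and carrying its weight (−2 N). Continuing up, then checking the carry vector.

Converted, -0.1 m is -0.25, -0.095 m is -0.2375.

>>> {"api": "inch_along", "payload": {"increments": [[0, 0, 0, -0.025, 0, 0, 0], [0, 0, 0, -0.0625, 0, 0, 0], [0, 0, 0, -0.1, 0, 0, 0], [0, 0, 0, -0.15, 0, 0, 0], [0, 0, 0, -0.2, 0, 0, 0], [0, 0, 0, -0.2375, 0, 0, 0], [0, 0, 0, -0.25, 0, 0, 0], [0, 0, 0, -0.25, 0, 0, 0]]}}

```text
time_s: 7.5
tcp_pos: [0.6156, -0.0932, 0.1275]
ee_rot: [[-0.939, 0.344, 0.002], [0.344, 0.939, 0.0], [-0.002, 0.001, -1.0]]
wrist_force: [0.3, -0.1, -1.7]
gripper_width: 0.431
gripper_force: 30.0
```

```bash
python3 g.py .567 .3285 .13 84.1
```

```text
7.5 [ 0.6156 -0.0932  0.1275] shift [ 0.1909  0.3792 -0.0024] turn [  0.04   0.1  -14.25] w 0.4311418948524204 29.99973085527472 [ 0.3 -0.1 -1.7] [   6.   25.   -5.   -0.  -60. -116.]
```

Converted, 0.182 m is 0.455, 0.156 m is 0.39, -7 degrees is -0.0194.

>>> {"api": "inch_along", "payload": {"increments": [[0, 0.0125, 0.025, 0, 0, 0, 0], [0, 0.035, 0.07, 0, 0, 0, -0.0028], [0, 0.065, 0.13, 0, 0, 0, -0.0056], [0, 0.0975, 0.195, 0, 0, 0, -0.0083], [0, 0.13, 0.26, 0, 0, 0, -0.0111], [0, 0.1625, 0.325, 0, 0, 0, -0.0139], [0, 0.195, 0.39, 0, 0, 0, -0.0167], [0, 0.2275, 0.455, 0, 0, 0, -0.0194]]}}

```text
time_s: 8.3
tcp_pos: [0.5912, 0.1105, 0.1252]
ee_rot: [[-0.974, 0.226, -0.002], [0.226, 0.974, -0.001], [0.002, -0.001, -1.0]]
wrist_force: [1.0, -0.4, -0.4]
gripper_width: 0.437
gripper_force: 30.0
```

>>> {"api": "inch_along", "payload": {"increments": [[0, 0.04, 0.0625, 0, 0, 0, -0.0028], [0, 0.08, 0.125, 0, 0, 0, -0.0056], [0, 0.12, 0.1875, 0, 0, 0, -0.0083], [0, 0.16, 0.25, 0, 0, 0, -0.0125], [0, 0.2, 0.3125, 0, 0, 0, -0.0167], [0, 0.225, 0.3625, 0, 0, 0, -0.0194], [0, 0.24, 0.395, 0, 0, 0, -0.0194], [0, 0.24, 0.395, 0, 0, 0, -0.0194]]}}

```text
time_s: 9.1
tcp_pos: [0.5341, 0.2862, 0.1256]
ee_rot: [[-0.994, 0.105, -0.001], [0.105, 0.994, -0.001], [0.001, -0.001, -1.0]]
wrist_force: [-0.3, -0.0, -0.8]
gripper_width: 0.434
gripper_force: 30.0
```

```bash
python3 g.py .567 .3285 .09 84.1
```

```text
9.1 [0.5341 0.2862 0.1256] shift [-0.0283  0.0455  0.0355] turn [-0.05 -0.06 -0.13] w 0.43434401743620804 29.999747179467704 [-0.3 -0.  -0.8] [  43.   23.   -8.   -0.  -59. -139.]
```

Converted, 0.0455 m is 0.1138, 0.042 m is 0.105.

>>> {"api": "inch_along", "payload": {"increments": [[0, -0.025, 0.0375, 0, 0, 0, 0], [0, -0.05, 0.08, 0.0075, 0, 0, 0], [0, -0.065, 0.105, 0.0325, 0, 0, 0], [0, -0.07, 0.1138, 0.06, 0, 0, 0], [0, -0.07, 0.1138, 0.08, 0, 0, 0], [0, -0.07, 0.1138, 0.0875, 0, 0, 0], [0, -0.07, 0.1138, 0.0875, 0, 0, 0], [0, -0.07, 0.1138, 0.0875, 0, 0, 0]], "quiet": true}}

```text
ok
```

```bash
python3 g.py .567 .3285 .09 84.1
```

Run:
```python
from h import *
from station import r, vision, status
c=vision.capture("scene");P=cloud(c);np.savez("s9.npz",**c)
cv2.imwrite("pics/p9.png",cv2.resize(c["pixels"][180:400,80:330,::-1],(750,660))[:600])
hsv=cv2.cvtColor(c["pixels"],cv2.COLOR_RGB2HSV)
o=(hsv[...,0]>4)&(hsv[...,0]<22)&(hsv[...,1]>150)&(P[...,2]>.08)&(abs(P[...,0]-.567)<.08)&(abs(P[...,1]-.3285)<.08)
print("orange z",np.percentile(P[o][:,2],[2,50,98]),P[o].mean(0))
w=(hsv[...,1]<60)&(hsv[...,2]>120)&(P[...,2]>.08)&(P[...,2]<.16)&(abs(P[...,0]-.567)<.07)&(abs(P[...,1]-.3285)<.05)
print("white",w.sum(),P[w].min(0),P[w].max(0),rect(P[w&(P[...,2]>.135)]))
```

```text
9.9 [0.5677 0.3265 0.092 ] shift [0.0009 0.0019 0.002 ] turn [ 0.01  0.02 -0.25] w 0.43122800714728965 29.930761717810128 [ 0.2  0.1 -1.7] [  44.   30.   -3.    0.  -58. -140.]
orange z [0.09720108 0.14669552 0.23095433] [0.54965033 0.33898631 0.16450067]
white 1855 [0.5240971  0.29719271 0.08717978] [0.61154462 0.35490374 0.15849068] (array([566. , 324.8]), array([84.2, 51.5]), np.float32(7.7))
```

View pics/p9.png

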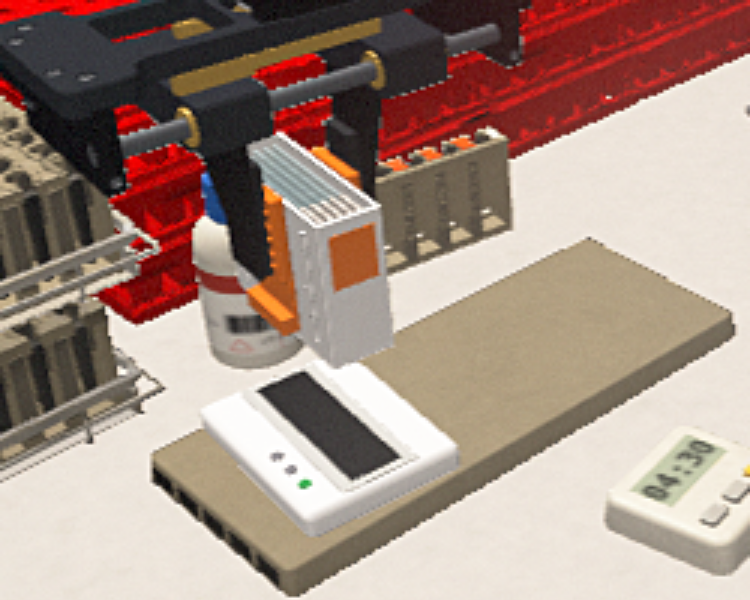

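The picture shows the cassette held upright by the pinched catches at (320,250). It is parallel to the strip at (330,425), with its underside at z≈0.085, about 5 cm above. Now a small trim, a moment to settle, and then handing in.

Converted, 0.002 m is 0.005, 0.001 m is 0.0025.

>>> {"api": "inch_along", "payload": {"increments": [[0, 0.0025, 0.005, 0, 0, 0, 0], [0, 0.0025, 0.005, 0, 0, 0, 0], [0, 0.0025, 0.005, 0, 0, 0, 0], [0, 0.0025, 0.005, 0, 0, 0, 0], [0, 0.0025, 0.005, 0, 0, 0, 0], [0, 0.0025, 0.005, 0, 0, 0, 0]]}}

```text
time_s: 10.55
tcp_pos: [0.5669, 0.3289, 0.0915]
ee_rot: [[-0.994, 0.107, -0.0], [0.107, 0.994, -0.0], [0.0, -0.0, -1.0]]
wrist_force: [-0.2, 0.3, -0.7]
gripper_width: 0.43
gripper_force: 30.0
```

```bash
python3 -c "
from station import r, vision, status
print(r.finish_job())"
```

```text
the job is handed in; nothing more can be done
None
```

I handed the job in at 10.55 s, with the orange-catch cassette held level by its pinched catches (30 N grip), centred over the reader strip about 5 cm up; no verdict was shown.

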